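# Set and lock the sliding jaw of the recipe-tablet stand

## Robot

A 6-joint arm with a two-finger parallel gripper is mounted at the origin on a cart in front of the work surface, level with it; the furniture and walls round the work are solid. World frame = base frame: x ahead of the robot, y to its left, z up, the work surface at z = 0. Lengths are in mm, angles in rad, forces in N, time in s.
With the tool pointing down it reaches from about 375 to 900 mm from the base axis. Payload 3.1 kg.
Tool frame: the origin (TCP) lies at the very end of the fingers, on their centre line; the grasp point (between the pads) lies 19 mm behind it; z points along the fingers, y is the line along which they close (so a half turn about z gives the same grasp; the last joint's range is limited). The gripper opens to 85 mm and grips with 20 to 120 N. Pads are 22 mm wide; open, the fingers measure 114 mm over their backs; the gripper's body (76 mm by 85 mm) begins 54 mm behind the grasp point. The pads swing forward as they close: fully open they stand 13 mm farther back than shut.
Start: joints at [-1.498, 0.527, 1.433, -0, 1.181, -0.178], TCP at [155.742, -605.261, 191.31] pointing down, gripper open.
Joint ranges: [-3.08, 3.08], [-0.75, 2.2], [0.22, 2.44], [-1.43, 4.57], [0, 2.65], [-2.85, 2.85]. Speed limits (rad/s): [2.79, 2.79, 3.14, 3.14, 3.14, 3.14].

## Interface

Orientations are given as a 3x3 rotation matrix whose columns are the frame's x, y, z axes.
In Python, from workcell import monitor, eyes, bot gives the robot as it stands.
- The arm moves only by the shell command python3 -m pendant 'ROWS' [OPENING] [FORCE]. ROWS is JSON, a list of rows, each a list of 2 entries, a list of its own where there are three numbers: the shift along the tool's x, y, z in m, then the turn about the tool's z in degrees. A call has 1 to 12 rows; each row is the pose to reach, as a shift and turn from the pose commanded when the call began, along the tool's axes at that moment; what a row does not reach only later rows make up. A row lasts 1/12 s, in which the tool goes at most 41.7 mm and 7.16 degrees, less where a joint would pass 70% of its speed; a pose out of reach is approached as far as the arm can. A call with a gripper value outside its range is refused whole. OPENING is the opening, from 0 (shut) to 1 (fully open), set as the call begins (- or left out, the last holds). The fingers move at their own pace and stop on an object; FORCE is the grip in N (left out, the last holds). Time passes only in rows, so rows that repeat a pose let the fingers close. It gives the time, the measured TCP pose, the force, the opening and the grip force at its end, in the units of the state.
- monitor.observe(): the state, without advancing time (a new reading comes with each control period).
- eyes.camera(name): name is "side" or "top" or "wrist"; returns the picture (480x640x3 uint8, red, green, blue); there is no depth.
- eyes.calibration(name): a dict with "fx", "fy", "cx", "cy" (pixels), "k1" (the pictures are not rectified: a ray, as slopes to the right and down, at radius r is drawn at 1 + k1 r^2 times it, then the intrinsics apply), "T" (4x4, takes a point from camera to world coordinates). Camera axes: x right, y up, looking along -z (the intrinsics and any distortion apply to the point x, -y, -z); pixel columns grow to the right and rows downward; lengths in mm; the calibration is good to about 2 mm. A picture is of the moment at which its call begins: read the wrist's pose just before it. calibration takes no time and is no camera call; for the wrist camera it gives the pose at the moment of the call.
- bot.finish_job(): hands the job in; it is judged then, once.
The state is a dict: "time": time; "q": joint angles; "dq": joint speeds; "joint_torque": joint torques, N m; "eef_pos": TCP position; "orientation": TCP orientation; "wrist_force": force on the tool from outside, world axes, zero at the start; "wrist_torque": the same for the moment, N m; "gripper_width": finger opening in mm; "finger_force": force on a finger pad.
Only numpy, scipy, OpenCV 4.12 (cv2) and the standard library are available. Lean on these libraries where they do the work, as an engineer would, in place of code of your own. Each camera call takes 0.05 s, during which the arm holds its last target. There are 200 camera calls.

## Task

Get the recipe stand ready for the tablet: with the fingers loosely astride the sliding jaw, draw it out by its pull plate, against its spring, until its red pointer meets the yellow index clip. Hold it there and squeeze the red cam lever flat against the jaw - only at the mark, never before. Finish still gripping the jaw with the lever squeezed shut, do not let go, and leave the things round the stand and the clip's setting alone.

Things in the scene. Friction and masses are not known exactly. Their poses are not given: they have to be found in the camera images.
- stand: Recipe-tablet stand, fixed: grey base 150 x 290 x 16 mm, aluminium rail along it 52 mm up, fixed white jaw and grey back rest at its +y end. Origin on the worktop, 22 mm to +y of the base's centre; z up, y along the rail; the sliding jaw is drawn out to -y. Only the back rest (y 37 to 87 mm, x 8 to 45 mm, 160 mm high) is taller than 113 mm.
- jaw_grip (a point): Point to grip, 82 mm above the worktop, amid the sliding jaw's white block; axes as the stand's. Block: 50 mm along y, 30 to 96 mm above the worktop, back face 15.5 mm to +x of this point, lever on its front. Lever shut, both are 31 mm thick, centred on this point. The fixed-on tablet channel starts 25 mm to +y of the point (within 30 mm of it in x, 112 mm high).
- pull_face (a point): Middle of the inner (+y) face of the pull plate at the jaw's -y end, 82 mm above the worktop, 24 mm to -y of jaw_grip. The plate is 94 mm wide in x (47 mm either side of this point), 6 mm thick, 30 to 106 mm above the worktop: the flanks of the fingers astride the block, pushing it to -y, draw the jaw out. Axes as the stand's.
- jaw_pointer (a point): Tip of the sliding jaw's red pointer, just over the scale on the base, 20 mm above the worktop; it is 52 mm to -x and 18 mm to +y of the point jaw_grip. Axes as the stand's.
- jaw (a joint): How far the sliding jaw is drawn out, m: 0 fully in, where its spring holds it at the start, to 0.088 fully out. The spring pulls it back with about 3 N when in and 5 N when out.
- index_mark (a point): Tip of the yellow index clip (16 x 12 x 8 mm) on the front edge of the base, 20 mm above the worktop, set to the tablet's width; axes as the stand's. The pointer meets it when both have the same y in the stand's frame; the jaw then stands 40 to 75 mm out.
- lever (a joint): Angle of the cam lever, rad: 0 shut (flat on the jaw's front), 0.45 fully open, 0.34 to 0.42 at the start; it stays where it is put. Closing it swings its top to +x of the stand, by a push of about 4 to 6 N near its top. From about 0.3 rad on its cam brakes the jaw on the rail; shut, it stays shut and locks the jaw.
- lever_tip (a point): Top of the red cam lever's front face (lever 26 mm wide, 9 mm thick). It is hinged on a pin along y, 52 mm above the worktop and 11 mm to -x of jaw_grip, and reaches up 46 mm from the pin. Open, its top stands up to 36 mm to -x of jaw_grip.
- tablet: Dark tablet lying flat on the worktop, 140 x 210 x 8 mm, origin under its centre. Leave alone.
- grey_cup: Grey stoneware cup, 86 x 113 x 74 mm. Leave alone.
- mug: White mug with blue sprigs, 98 mm high. Leave alone.
- teaspoon: Steel teaspoon, 139 mm long. Leave alone.
- pod_3: Coffee pod, 53 mm wide, 29 mm high. Leave alone.

How it is judged:
By the outcome, as a careful person would: the job done as asked, in the order asked, and still so for the second after the job is handed in, while the arm keeps its last pose, push and grip.
It also fails if it takes over 35 s, if anything falls off the work surface, if the arm or the gripper's body presses on something with over 40 N, if the wrist force passes 120 N, or if a joint passes its speed limit or range.

## Working session

There is one attempt and no reset: what is moved stays moved. The work goes in short steps, Python scripts to look and compute and a shell command to move; the robot and the scene stay as the last step left them, time stands still between calls to the robot, and variables do not carry over. Pictures are saved under pics/ and viewed, at most 10 in all, crops included, and the job is handed in when it is done.

```bash
mkdir -p pics
python3 - <<'E'
from workcell import monitor, eyes, bot
import cv2, numpy as np
s=monitor.observe(); print(s['time'],s['eef_pos'],s['orientation'],s['gripper_width'],s['wrist_force'])
ims=[]
for n in ['side','top','wrist']:
    c=eyes.calibration(n); print(n,{k:np.round(v,3).tolist() for k,v in c.items()})
    im=eyes.camera(n); cv2.imwrite(f'pics/{n}0.png',im[:,:,::-1])
E
```

```text
0.0 [ 155.69798983 -604.47875627  190.31544219] [[ 9.68460735e-01  2.49166173e-01 -1.50618171e-04]
 [ 2.49165910e-01 -9.68458405e-01  2.16017153e-03]
 [ 3.92374240e-04 -2.12957022e-03 -9.99997655e-01]] 85.11409378255556 [ 0.33684242 -0.36566122  0.21915386]
side {'fx': 593.072, 'fy': 593.072, 'cx': 307.171, 'cy': 240.905, 'k1': -0.12, 'T': [[-1.0, 0.019, 0.008, 626.223], [-0.006, -0.653, 0.758, 811.685], [0.019, 0.757, 0.653, 1017.955], [0.0, 0.0, 0.0, 1.0]]}
top {'fx': 505.255, 'fy': 505.255, 'cx': 321.484, 'cy': 235.443, 'k1': -0.022, 'T': [[0.017, 0.995, -0.102, 511.126], [-1.0, 0.016, -0.004, -260.236], [-0.003, 0.102, 0.995, 1060.045], [0.0, 0.0, 0.0, 1.0]]}
wrist {'fx': 417.127, 'fy': 417.127, 'cx': 317.098, 'cy': 232.968, 'k1': -0.081, 'T': [[0.25, 0.917, 0.31, 236.218], [-0.968, 0.237, 0.078, -583.906], [-0.002, -0.32, 0.947, 372.218], [0.0, 0.0, 0.0, 1.0]]}
```

View pics/top0.png

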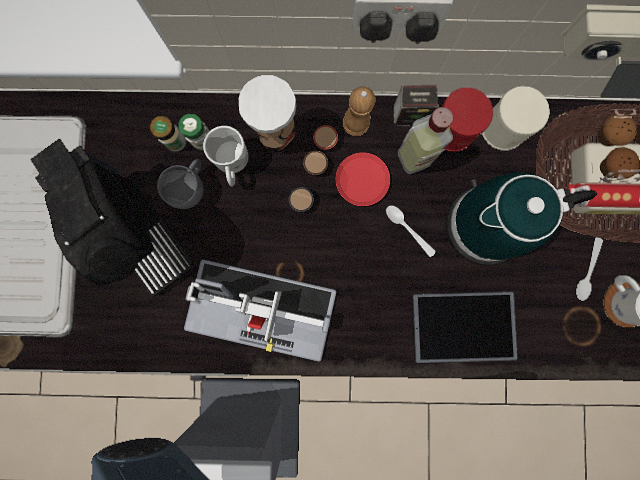

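View pics/side0.png

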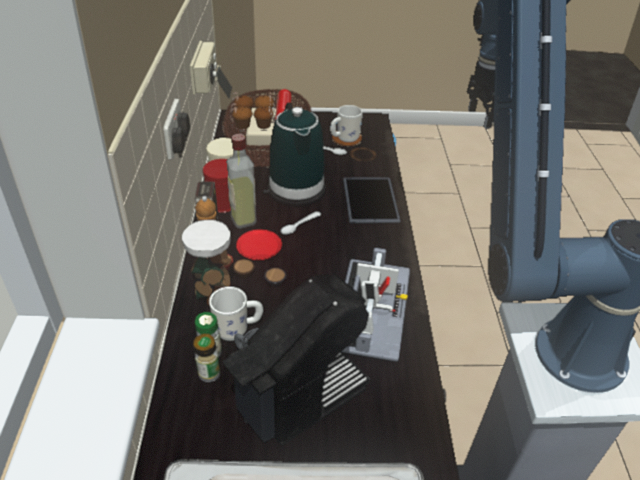

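Run:
```python
import cv2, numpy as np
a=cv2.imread('pics/top0.png')[250:370,175:345]; b=cv2.imread('pics/side0.png')[235:365,325:430]
a=cv2.resize(a,None,fx=4.6,fy=4.6,interpolation=cv2.INTER_CUBIC); cv2.imwrite('pics/topz.png',a)
b=cv2.resize(b,None,fx=4.6,fy=4.6,interpolation=cv2.INTER_CUBIC); cv2.imwrite('pics/sidez.png',b)
```

```text
(no output)
```

View pics/topz.png

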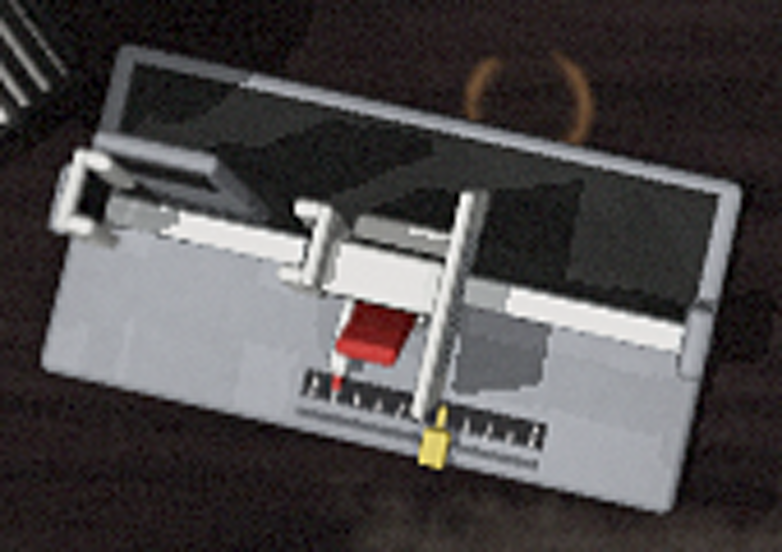

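View pics/sidez.png

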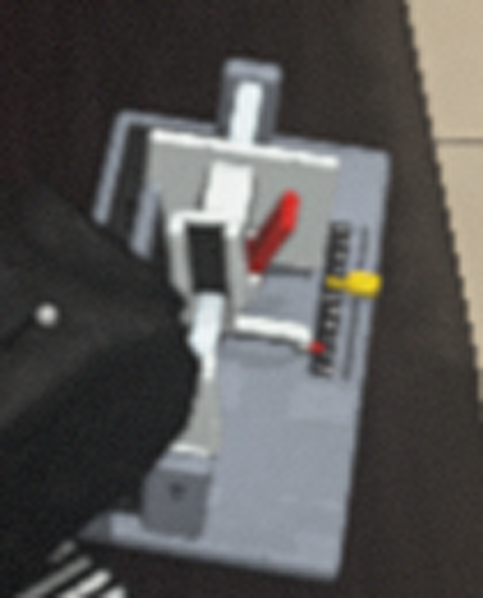

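View pics/wrist0.png

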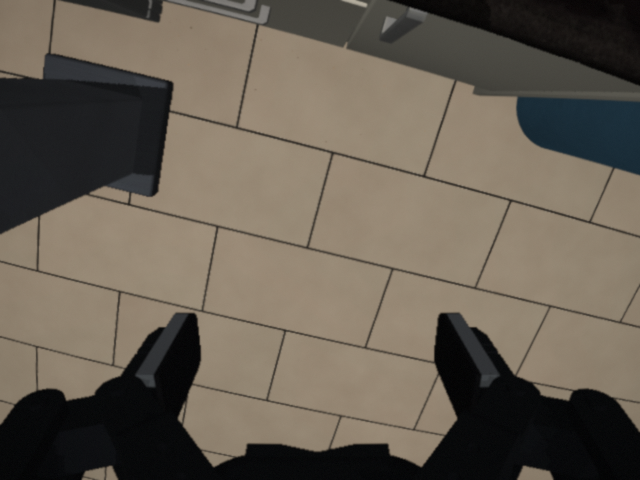

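The pictures show the stand at (262,310) in the top view, with its +y end to the left. In the 4.6x top crop the pull plate runs (472,192)–(428,412), the lever is at (375,333), the pointer at (336,383) and the yellow tip at (443,405). In the side crop the plate top runs (152,133)–(338,162), the pointer is at (318,348) and the yellow tip at (327,283). The wrist camera sees only the floor.

```bash
cat > h.py <<'E'
import numpy as np, cv2
def ray(c,p):
    d=np.array([(p[0]-c['cx'])/c['fx'],(p[1]-c['cy'])/c['fy']]); u=d.copy()
    for _ in range(20): u=d/(1+c['k1']*(u@u))
    T=np.array(c['T']); v=T[:3,:3]@np.array([u[0],-u[1],-1.]); return T[:3,3],v/np.linalg.norm(v)
def plane(c,p,z):
    o,v=ray(c,p); return o+v*(z-o[2])/v[2]
def tri(c1,p1,c2,p2):
    o,v=ray(c1,p1); q,w=ray(c2,p2)
    s=np.linalg.lstsq(np.c_[v,-w],q-o,rcond=None)[0]
    a,b=o+s[0]*v,q+s[1]*w; return (a+b)/2,np.linalg.norm(a-b)
E
python3 - <<'E'
from h import *; from workcell import eyes,monitor
T,S=eyes.calibration('top'),eyes.calibration('side')
t=lambda x,y:(175+x/4.6-.4,250+y/4.6-.4); s=lambda x,y:(325+x/4.6-.4,235+y/4.6-.4)
np.set_printoptions(precision=1,suppress=True)
for n,a,b in [('plate+x',(472,192),(152,133)),('plate-x',(428,412),(338,162)),('yellowtip',(443,405),(327,283)),('pointer',(336,383),(318,348)),('levertop',(370,350),(292,195)),('fixedjaw',(690,340),(250,68))]:
    print(n,*tri(T,t(*a),S,s(*b)))
C=[plane(T,t(*p),16) for p in [(125,46),(742,182),(670,514),(42,368)]]
print(np.array(C)); c=np.mean(C,0); 
y=(C[0]-C[1]+C[3]-C[2]); y/=np.linalg.norm(y); x=np.array([y[1],-y[0],0])
print('centre',c,'y',y,'yaw',np.degrees(np.arctan2(-y[0],y[1])),'len',np.linalg.norm(C[0]-C[1]),np.linalg.norm(C[3]-C[2]),np.linalg.norm(C[0]-C[3]))
o=c+22*y; o[2]=0
for n,a,z in [('plate+x',(472,192),106),('plate-x',(428,412),106),('ytip',(443,405),20),('ptr',(336,383),20)]:
    d=plane(T,t(*a),z)-o; print(n,d@x,d@y)
# colour masks
for n,cal in (('top',T),('side',S)):
    im=cv2.imread(f'pics/{n}0.png'); hsv=cv2.cvtColor(im,cv2.COLOR_BGR2HSV)
    for col,lo,hi in (('yel',(22,140,120),(34,255,255)),('red',(0,150,90),(8,255,255))):
        m=cv2.inRange(hsv,lo,hi); r=(slice(310,365),slice(210,300)) if n=='top' else (slice(255,330),slice(360,420))
        k,l,st,ce=cv2.connectedComponentsWithStats(m[r]); 
        print(n,col,[(st[i].tolist(),(ce[i]+[r[1].start,r[0].start]).round(1).tolist()) for i in range(1,k)])
E
```

```text
plate+x [ 501.2 -174.3  103.9] 1.7693942693257418
plate-x [ 411.2 -158.3  101.4] 3.2989078021013527
yellowtip [ 406.4 -156.1   18.4] 2.1757184564941414
pointer [ 415.7 -108.9   20.8] 1.4177657934871677
levertop [ 436.  -134.   101.9] 2.747059835183768
fixedjaw [ 440.9 -264.7   68. ] 0.7019587697498263
[[ 563.9   -8.5   16. ]
 [ 507.8 -287.    16. ]
 [ 361.6 -257.3   16. ]
 [ 420.1   22.8   16. ]]
centre [ 463.3 -132.5   16. ] y [0.2 1.  0. ] yaw -11.597282306710719 len 284.14711434225364 286.22756612646924 147.13802170486645
plate+x 46.46172517078571 -55.40562810520219
plate-x -43.70983642229442 -57.99217708071126
ytip -49.76877323138979 -56.59580521935513
ptr -50.777840123241674 -8.252812584573032
top yel [([58, 33, 3, 1, 3], [269.0, 343.0]), ([62, 34, 1, 2, 2], [272.0, 344.5]), ([61, 38, 1, 2, 2], [271.0, 348.5]), ([59, 41, 1, 1, 1], [269.0, 351.0])]
top red [([38, 6, 15, 13, 115], [255.4, 322.8]), ([37, 22, 2, 2, 4], [247.5, 332.5])]
side yel [([36, 39, 12, 5, 41], [402.1, 296.2])]
side red [([20, 22, 9, 17, 63], [384.3, 285.0]), ([33, 55, 2, 1, 2], [393.5, 310.0])]
```

```bash
python3 -m pendant '[[[0.034,-0.031,0],-5],[[0.068,-0.062,0],-11],[[0.102,-0.093,0],-17],[[0.136,-0.124,0],-23],[[0.170,-0.155,0],-29],[[0.204,-0.186,0],-35],[[0.238,-0.217,0],-41],[[0.272,-0.248,0],-47],[[0.306,-0.279,0],-53],[[0.340,-0.309,0],-59],[[0.374,-0.340,0],-64],[[0.400,-0.363,0],-64]]' 1 20
```

```text
time: 1.15
eef_pos: [431.0, -185.5, 191.3]
orientation: [[0.198, 0.98, 0.0], [0.98, -0.198, -0.0], [-0.0, 0.0, -1.0]]
wrist_force: [-0.0, -1.3, 0.2]
gripper_width: 85.4
finger_force: 0.0
```

```bash
python3 -m pendant '[[[0,0,0],0],[[0,0,0],0],[[0,0,0],0],[[0,0,0],0]]'
python3 - <<'E'
from workcell import monitor, eyes
import cv2,pickle
c=eyes.calibration('wrist'); im=eyes.camera('wrist'); pickle.dump(c,open('w1.pkl','wb')); cv2.imwrite('pics/w1.png',im[:,:,::-1])
s=monitor.observe();print(s['eef_pos'],s['time'],c['T'].round(2).tolist() if hasattr(c['T'],'round') else c['T'])
E
```

```text
time: 1.48
eef_pos: [429.9, -188.5, 191.3]
orientation: [[0.202, 0.979, -0.0], [0.979, -0.202, -0.0], [-0.0, -0.0, -1.0]]
wrist_force: [0.3, -0.6, 0.2]
gripper_width: 85.6
finger_force: 0.0
[ 429.7921027  -188.82095522  191.25234033] 1.5333 [[0.98, 0.19, 0.07, 447.33], [-0.2, 0.93, 0.31, -107.32], [-0.0, -0.32, 0.95, 372.97], [0.0, 0.0, 0.0, 1.0]]
```

View pics/w1.png

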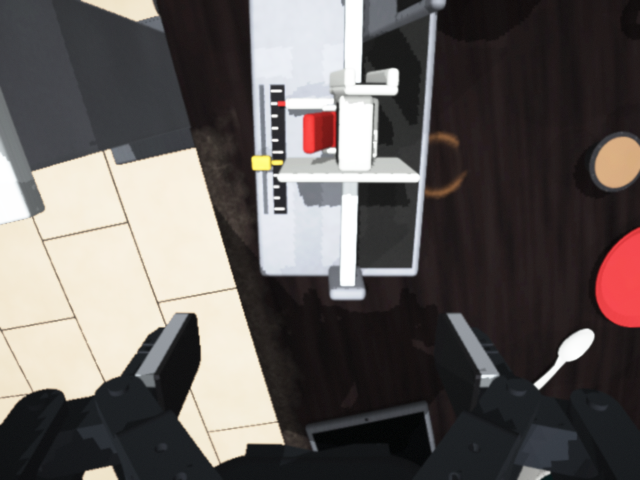

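The wrist view shows the pointer tip at (279,104), the yellow tip at (283,162), and the inner top edge of the plate at row 174 from column 275 to 420. The lever is at (305–335,130).

Run:
```python
from h import *; from workcell import eyes; import pickle
np.set_printoptions(precision=1,suppress=True)
W=pickle.load(open('w1.pkl','rb')); T,S=eyes.calibration('top'),eyes.calibration('side')
t=lambda x,y:(175+x/4.6-.4,250+y/4.6-.4); s=lambda x,y:(325+x/4.6-.4,235+y/4.6-.4)
hsv=cv2.cvtColor(cv2.imread('pics/w1.png'),cv2.COLOR_BGR2HSV)
for col,lo,hi in (('yel',(22,140,120),(34,255,255)),('red',(0,150,90),(8,255,255))):
    m=cv2.inRange(hsv,lo,hi)[60:200,240:350]; k,l,st,ce=cv2.connectedComponentsWithStats(m)
    print(col,[(st[i].tolist(),(ce[i]+[240,60]).round(1).tolist()) for i in range(1,k) if st[i][4]>4])
A=[plane(W,p,106) for p in ((275,174),(420,174))]; print('plate edge',A, np.linalg.norm(A[0]-A[1]))
pe,py=plane(W,(278,104),20),plane(W,(283,162),20); print('ptr',pe,'yel',py)
E0=[plane(W,p,16) for p in ((262,275),(414,275),(251,0))]; print('base',E0)
y=np.array([.202,.979,0]);x=np.array([.979,-.202,0])
print('draw',(pe-py)@y)
m=(A[0]+A[1])/2; g=m+24*y; g2=pe+52*x-18*y; print('grip from plate',g,'from pointer',g2)
print('tri top-wrist ptr',tri(T,t(336,383),W,(278,104)),'yel',tri(T,t(443,405),W,(283,162)),'plate',tri(T,t(472,192),W,(420,178)))
for n,p in (('levertop front edge L',(304,112)),('L2',(304,152))): print(n,(plane(W,p,92)-g)@x)
```

```text
yel [([11, 96, 7, 15, 34], [252.5, 162.7]), ([20, 96, 7, 1, 7], [263.0, 156.0]), ([28, 97, 15, 12, 59], [273.6, 162.1]), ([22, 109, 5, 1, 5], [264.0, 169.0])]
red [([38, 41, 7, 6, 38], [281.0, 103.4]), ([64, 52, 33, 41, 1176], [319.3, 130.8])]
plate edge [array([ 410.5, -150.8,  106. ]), array([ 502.6, -169.6,  106. ])] 93.97613581619602
ptr [ 414.3 -109.1   20. ] yel [ 407.6 -156.2   20. ]
base [array([ 363.9, -255.8,   16. ]), array([ 503.7, -284.7,   16. ]), array([411. , -27.5,  16. ])]
draw 47.4947059898303
grip from plate [ 461.4 -136.7  106. ] from pointer [ 461.6 -137.2   20. ]
tri top-wrist ptr (array([ 415.5, -109.1,   21.9]), np.float64(2.0676365824912897)) yel (array([ 407.5, -156.3,   19.2]), np.float64(0.018986272481597666)) plate (array([ 502.7, -173.8,  101.1]), np.float64(1.338528262192109))
levertop front edge L -28.32420356380941
L2 -28.54404879782252
```

```bash
python3 -m pendant '[[[0.028,0.010,0],0],[[0.057,0.0205,0],0],[[0.057,0.0205,0.01],0],[[0.057,0.0205,0.03],0],[[0.057,0.0205,0.05],0],[[0.057,0.0205,0.07],0],[[0.057,0.0205,0.085],0],[[0.057,0.0205,0.10],0],[[0.057,0.0205,0.113],0],[[0.057,0.0205,0.123],0],[[0.057,0.0205,0.129],0],[[0.057,0.0205,0.129],0]]' 1 20 && python3 -m pendant '[[[0,0,0],0],[[0,0,0],0],[[0,0,0],0]]' 0.9 20
python3 - <<'E'
from workcell import monitor, eyes
import cv2,pickle
c=eyes.calibration('wrist'); im=eyes.camera('wrist'); pickle.dump(c,open('w2.pkl','wb')); cv2.imwrite('pics/w2.png',im[:,:,::-1])
s=monitor.observe();print(s['eef_pos'],s['time'],s['gripper_width'])
E
```

```text
time: 2.53
eef_pos: [460.8, -136.7, 61.2]
orientation: [[0.203, 0.979, -0.002], [0.979, -0.203, 0.001], [0.001, -0.002, -1.0]]
wrist_force: [1.0, 1.6, -0.6]
gripper_width: 85.6
finger_force: 0.0
time: 2.78
eef_pos: [462.4, -136.3, 63.0]
orientation: [[0.201, 0.98, 0.001], [0.98, -0.201, -0.001], [-0.0, 0.001, -1.0]]
wrist_force: [-0.6, 0.1, 0.9]
gripper_width: 76.8
finger_force: 0.0
[ 462.39508096 -136.17208739   62.99697823] 2.8333 77.11065730214155
```

View pics/w2.png

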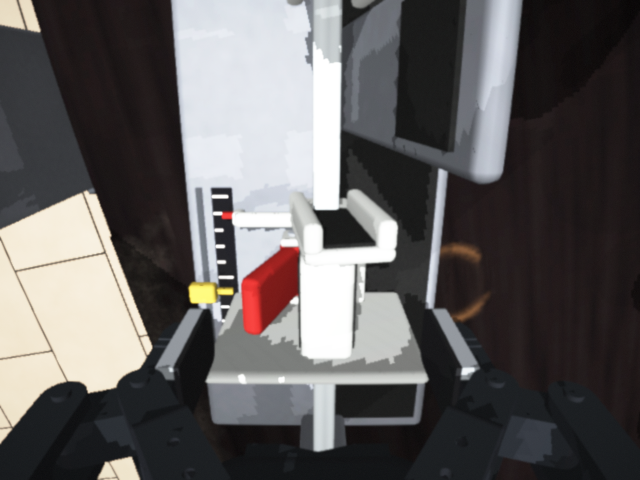

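The fingers are astride the jaw, with pads at columns 213 and 428. The lever's front edge at 245 is clear, the pointer tip is at (223,215) and the yellow tip at (232,291). Next I draw the jaw out.

```bash
python3 -m pendant '[[[-0.005,0,0],0],[[-0.009,0,0],0],[[-0.012,0,0],0],[[-0.015,0,0],0],[[-0.020,0,0],0],[[-0.026,0,0],0],[[-0.032,0,0],0],[[-0.038,0,0],0],[[-0.044,0,0],0],[[-0.049,0,0],0],[[-0.052,0,0],0],[[-0.052,0,0],0]]'
cat > look.py <<'E'
import sys,pickle; from h import *; from workcell import monitor, eyes
np.set_printoptions(precision=1,suppress=True)
y=np.array([.202,.979,0]); x=np.array([.979,-.202,0])
s=monitor.observe(); c=eyes.calibration('wrist'); im=eyes.camera('wrist')[:,:,::-1].copy(); cv2.imwrite(f'pics/{sys.argv[1]}.png',im)
hsv=cv2.cvtColor(im,cv2.COLOR_BGR2HSV); R={}
for col,lo,hi in (('yel',(22,140,120),(34,255,255)),('red',(0,150,90),(8,255,255))):
    m=cv2.inRange(hsv,lo,hi); k,l,st,ce=cv2.connectedComponentsWithStats(m,connectivity=8)
    for i in range(1,k):
        if st[i][4]>8 and 130<ce[i][0]<330: print(col,st[i],ce[i], 'stand', (lambda p:(p@x,p@y))(plane(c,ce[i],20)-np.array([461.5,-137,0])))
p=s['eef_pos']-np.array([461.5,-137,0]); print('tcp',p@x,p@y,s['eef_pos'][2],s['wrist_force'],s['gripper_width'],s['time'])
E
python3 look.py w3
```

```text
time: 3.83
eef_pos: [451.5, -187.5, 62.3]
orientation: [[0.202, 0.979, 0.0], [0.979, -0.202, -0.0], [-0.0, 0.0, -1.0]]
wrist_force: [-0.8, 0.2, -0.6]
gripper_width: 76.8
finger_force: 0.0
yel [180 198  30  23 597] [193.9 208.9] stand (np.float64(-67.97216861851457), np.float64(-29.995343210249565))
yel [210 205  17   7 105] [217.3 207.8] stand (np.float64(-54.67563952108459), np.float64(-29.362515780699994))
red [216 116  10   8  71] [220.5 119.7] stand (np.float64(-49.64742412419242), np.float64(18.47713722144417))
red [ 234  136   63   79 3298] [260.3 171.8] stand (np.float64(-29.804946585478028), np.float64(-9.191068441388175))
tcp 0.3944984122594235 -51.46845922042755 62.307752917722915 [-0.8  0.2 -0.6] 76.77343418920945 3.8333
```

View pics/w3.png

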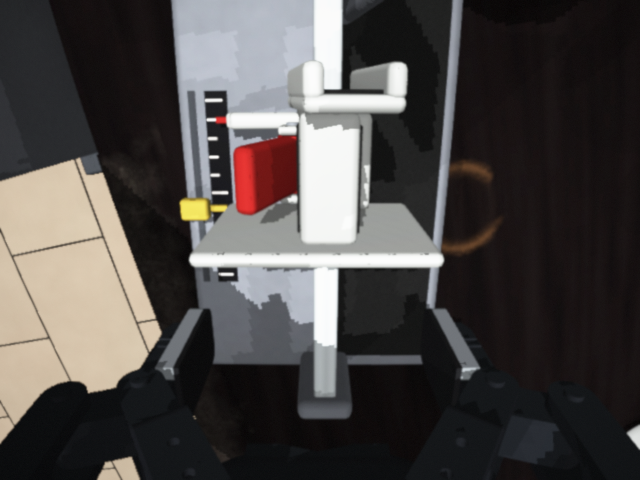

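The pointer has not moved: it is still at y +18. In w3 the plate, at row 255, now lies in front of the fingers at row 310+, so they passed it without touching. I'll check the fingertip height from the fixed cameras.

Run:
```python
from workcell import eyes; from h import *
a=eyes.camera('side')[:,:,::-1].copy(); b=eyes.camera('top')[:,:,::-1].copy()
cv2.imwrite('pics/side3.png',a); cv2.imwrite('pics/top3.png',b)
def proj(c,P):
    T=np.array(c['T']); v=T[:3,:3].T@(np.array(P)-T[:3,3]); u=np.array([v[0],-v[1]])/-v[2]; u=u*(1+c['k1']*(u@u)); return u[0]*c['fx']+c['cx'],u[1]*c['fy']+c['cy']
S,T=eyes.calibration('side'),eyes.calibration('top')
x=np.array([.979,-.202,0]); t=np.array([451.5,-187.5,0])
for sg in (-1,1):
  for z in (75,110): print(sg,z,proj(S,t+sg*45*x+[0,0,z]))
ca=cv2.resize(a[190:340,310:440],None,fx=4,fy=4,interpolation=2)
cv2.imwrite('pics/side3z.png',ca)
```

```text
-1 75 (np.float64(396.6446341882997), np.float64(272.11856695203994))
-1 110 (np.float64(398.4691269544946), np.float64(260.99148851881483))
1 75 (np.float64(358.2132614599189), np.float64(266.0810147082635))
1 110 (np.float64(359.37220601419887), np.float64(254.93668824742616))
```

View pics/side3z.png

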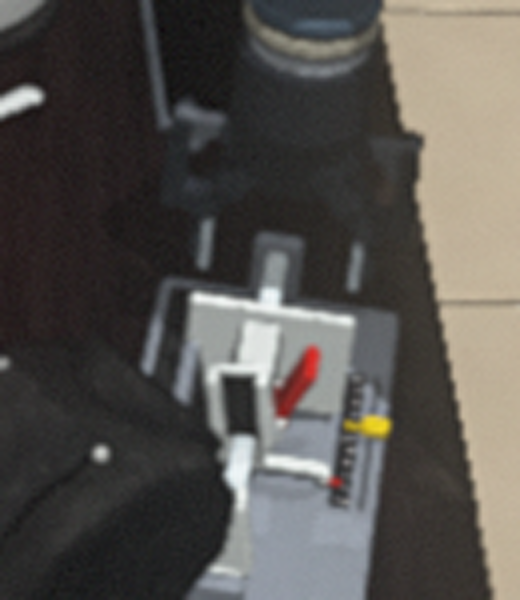

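Both views put the open fingertips at z ≈ 105–115 (side crop strips end at (348,290) and (205,268)). The fingers really end about 45 mm above the reported TCP, so they cleared the plate. I'll lift, go back and descend about 35 mm deeper.

```bash
python3 -m pendant '[[[0,0,-0.015],0],[[0.015,0,-0.015],0],[[0.035,0,-0.015],0],[[0.053,0,-0.015],0],[[0.053,0,-0.015],0],[[0.053,0,0],0],[[0.053,0,0.010],0],[[0.053,0,0.018],0],[[0.053,0,0.025],0],[[0.053,0,0.030],0],[[0.053,0,0.034],0],[[0.053,0,0.034],0]]'; python3 look.py w4
```

```text
time: 4.98
eef_pos: [461.7, -134.7, 27.6]
orientation: [[0.201, 0.98, -0.001], [0.98, -0.201, 0.001], [0.0, -0.001, -1.0]]
wrist_force: [0.4, 0.5, 0.0]
gripper_width: 76.7
finger_force: 0.0
yel [173 313  12  10  72] [178.2 317.5] stand (np.float64(-72.02347879481351), np.float64(-25.403078788093556))
yel [212 320  11   8  84] [217.  323.5] stand (np.float64(-51.82488539656025), np.float64(-28.6924100935314))
red [208 234  13   9  97] [213.8 238. ] stand (np.float64(-49.62756167487528), np.float64(18.624731566023378))
red [ 226  281   70  113 4527] [260.  333.9] stand (np.float64(-29.562594239035384), np.float64(-34.742187719773554))
tcp -0.2237689767622494 2.264221295548379 27.628141960945825 [0.4 0.5 0. ] 76.68257975723506 4.9833
```

```bash
python3 -m pendant '[[[-0.005,0,0],0],[[-0.009,0,0],0],[[-0.012,0,0],0],[[-0.015,0,0],0],[[-0.018,0,0],0],[[-0.022,0,0],0],[[-0.026,0,0],0],[[-0.030,0,0],0],[[-0.034,0,0],0],[[-0.037,0,0],0],[[-0.037,0,0],0]]'; python3 look.py w5
```

```text
time: 5.95
eef_pos: [454.9, -171.0, 28.6]
orientation: [[0.202, 0.979, 0.001], [0.979, -0.202, 0.0], [0.001, 0.001, -1.0]]
wrist_force: [1.3, 1.8, 1.6]
gripper_width: 77.0
finger_force: 1.5
yel [162 248  33  25 735] [178.2 259.6] stand (np.float64(-67.98213954283925), np.float64(-29.964175958157277))
yel [196 255  20   8 150] [205.8 258.4] stand (np.float64(-53.98625695184742), np.float64(-29.261729511939826))
red [204 203  12   9  96] [210.  207.2] stand (np.float64(-49.755214128280876), np.float64(-3.0737993282025613))
red [ 220  244   75  111 3894] [249.8 297.1] stand (np.float64(-33.242206993775945), np.float64(-50.4931487736081))
tcp 0.43841187573780793 -34.6479409192693 28.601074387218567 [1.3 1.8 1.6] 77.0480912102687 5.95
```

```bash
python3 -m pendant '[[[-0.004,0,0],0],[[-0.008,0,0],0],[[-0.012,0,0],0],[[-0.016,0,0],0],[[-0.020,0,0],0],[[-0.023,0,0],0],[[-0.025,0,0],0],[[-0.026,0,0],0],[[-0.026,0,0],0],[[-0.026,0,0],0]]'; python3 look.py w6
```

```text
time: 6.83
eef_pos: [449.7, -196.0, 28.5]
orientation: [[0.201, 0.98, 0.0], [0.98, -0.201, 0.001], [0.001, 0.0, -1.0]]
wrist_force: [2.4, 4.5, 3.9]
gripper_width: 76.7
finger_force: 2.4
yel [156 197  34  27 813] [172.7 210.1] stand (np.float64(-68.0460524901764), np.float64(-30.00344700243234))
yel [192 205  19   8 101] [198.7 209. ] stand (np.float64(-55.41177699991703), np.float64(-29.486844771187688))
red [204 203  13   9  86] [210.5 206.5] stand (np.float64(-49.61516994560033), np.float64(-28.29435728941077))
red [ 221  244   74  111 4021] [250.6 297.3] stand (np.float64(-32.94018029981763), np.float64(-76.12111162128109))
tcp 0.32523658121658094 -60.16281920151844 28.548627393961205 [2.4 4.5 3.9] 76.70304148879362 6.8333
```

```bash
python3 -m pendant '[[[-0.001,0,0],0],[[-0.001,0,0],0],[[-0.001,0,0],0]]'; python3 look.py w7
python3 - <<'E'
import cv2
a=cv2.imread('pics/w7.png'); b=cv2.resize(a[180:240,140:260],None,fx=6,fy=6,interpolation=2)[:, :640]
b=cv2.resize(b,(480,270)); c=cv2.resize(a,(480,320)); import numpy as np
cv2.imwrite('pics/w7c.png',np.vstack([c,b]))
E
python3 look.py w7b | grep -v tcp
```

```text
time: 7.13
eef_pos: [449.4, -197.0, 28.5]
orientation: [[0.201, 0.98, 0.0], [0.98, -0.201, 0.001], [0.001, 0.0, -1.0]]
wrist_force: [2.8, 4.6, 4.2]
gripper_width: 76.8
finger_force: 2.5
yel [156 195  34  27 817] [172.5 208.1] stand (np.float64(-68.0512671403414), np.float64(-30.010390938230117))
yel [191 203  14   8  96] [197.8 206.7] stand (np.float64(-55.75279908740697), np.float64(-29.338214023285953))
red [206 203  11   9  91] [210.6 207. ] stand (np.float64(-49.62446117589432), np.float64(-29.489344054307832))
red [ 221  244   74  111 3991] [250.5 297.2] stand (np.float64(-33.00915970320898), np.float64(-77.0376785141181))
tcp 0.28050646453102424 -61.136165560016 28.523059703895328 [2.8 4.6 4.2] 76.8273480494004 7.1333
yel [156 195  34  27 819] [172.5 208. ] stand (np.float64(-68.04331077525276), np.float64(-29.996146327096916))
yel [191 203  14   8  96] [197.8 206.7] stand (np.float64(-55.75373338756169), np.float64(-29.339338288687962))
red [206 203  11   9  91] [210.6 207. ] stand (np.float64(-49.62540916453664), np.float64(-29.49028168608594))
red [ 221  244   74  111 3997] [250.6 297.1] stand (np.float64(-32.952480345152054), np.float64(-77.00537467664108))
```

View pics/w7c.png

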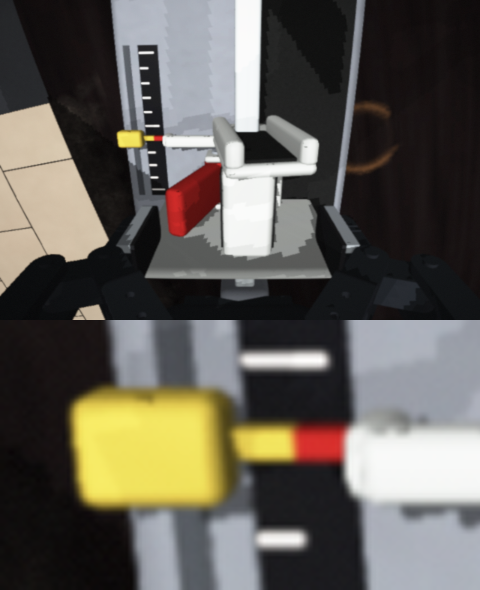

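The zoom shows the pointer's red tip meeting the yellow tip, level to 0.2 mm, with the lever still open. Now squeeze.

```bash
python3 -m pendant '[[[0,0,0],0],[[0,0,0],0],[[0,0,0],0],[[0,0,0],0],[[0,0,0],0],[[0,0,0],0]]' 0 40; python3 look.py w8
```

```text
time: 7.73
eef_pos: [449.4, -197.5, 28.9]
orientation: [[0.199, 0.98, -0.0], [0.98, -0.199, -0.0], [-0.0, 0.0, -1.0]]
wrist_force: [1.5, 3.6, 7.7]
gripper_width: 29.2
finger_force: 41.1
yel [156 194  34  26 823] [172.7 206.5] stand (np.float64(-68.05908600007871), np.float64(-29.981066765108377))
yel [192 202  14   8  99] [198.3 205.3] stand (np.float64(-55.63365393070863), np.float64(-29.4117504657821))
red [205 203  12   8  77] [210.7 206.7] stand (np.float64(-49.706744740503325), np.float64(-30.09682284961164))
red [ 270  244   29  115 2657] [283.9 304.4] stand (np.float64(-16.03866864350098), np.float64(-81.86541747532274))
tcp 0.34642077857730946 -61.630654978035324 28.94202398992416 [1.5 3.6 7.7] 29.22121933389479 7.7333
```

```bash
python3 -m pendant '[[[0,0,0],0],[[0,0,0],0],[[0,0,0],0],[[0,0,0],0],[[0,0,0],0],[[0,0,0],0],[[0,0,0],0],[[0,0,0],0]]' 0 60; python3 look.py w9
```

```text
time: 8.45
eef_pos: [449.5, -197.6, 29.0]
orientation: [[0.198, 0.98, 0.0], [0.98, -0.198, -0.001], [-0.001, 0.0, -1.0]]
wrist_force: [2.8, 3.8, 9.1]
gripper_width: 28.8
finger_force: 59.9
yel [156 194  34  26 816] [172.5 206.2] stand (np.float64(-68.02444490451605), np.float64(-29.994940881278325))
yel [191 202  15   8  97] [197.8 205.2] stand (np.float64(-55.73080680876826), np.float64(-29.4869348572495))
red [205 203  11   8  77] [210.5 206.8] stand (np.float64(-49.66225466755883), np.float64(-30.253690885719138))
red [ 271  244   28  115 2591] [284.3 304.2] stand (np.float64(-15.618970812333188), np.float64(-81.85180019163734))
tcp 0.5312284382607686 -61.705753837327975 29.037350190828683 [2.8 3.8 9.1] 28.82784399547261 8.45
```

Run:
```python
import cv2,numpy as np
a=cv2.imread('pics/w9.png'); print(a[300:304:3,268:300:4].tolist())
for n in ('w7','w8','w9'):
    g=cv2.cvtColor(cv2.imread(f'pics/{n}.png'),cv2.COLOR_BGR2HSV)
    m=cv2.inRange(g,(0,150,90),(8,255,255))
    print(n,[(r,np.flatnonzero(m[r,215:330])[[0,-1]]+215) for r in (260,290,320,345) if m[r,215:330].any()])
```

```text
[[[107, 103, 99], [27, 29, 143], [37, 40, 189], [42, 44, 210], [44, 45, 212], [42, 44, 211], [37, 39, 188], [28, 30, 147]], [[110, 106, 102], [27, 28, 141], [38, 39, 189], [42, 45, 210], [44, 46, 212], [44, 45, 211], [36, 39, 189], [28, 30, 148]]]
w7 [(260, array([257, 287])), (290, array([221, 272])), (320, array([223, 260])), (345, array([225, 250]))]
w8 [(260, array([274, 292])), (290, array([271, 295])), (320, array([271, 297])), (345, array([273, 298]))]
w9 [(260, array([274, 291])), (290, array([272, 296])), (320, array([272, 298])), (345, array([275, 298]))]
```

```bash
python3 -c "
from workcell import bot; print(bot.finish_job())"
```

```text
the job is handed in; nothing more can be done
None
```

The job is handed in: I drew the jaw out until its pointer met the yellow clip (level to 0.2 mm), then squeezed the lever shut, and the arm is still gripping at 60 N; during the squeeze the pointer crept to about 0.7 mm past the mark, and an earlier pull passed over the plate without moving anything.

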